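# Honey dipper into the tea mug

## Robot

A 6-joint arm with a two-finger parallel gripper is mounted at the origin on a cart in front of the work surface, level with it; the furniture and walls round the work are solid. World frame = base frame: x ahead of the robot, y to its left, z up, the work surface at z = 0. Lengths are in mm, angles in rad, forces in N, time in s.
With the tool pointing down it reaches from about 325 to 875 mm from the base axis. Payload 4.4 kg.
Tool frame: the origin (TCP) lies on the centre line of the jaws, within the pads' length; the fingertips stand 8 mm ahead of it and the grasp point (between the pads) lies 11 mm behind it (tip_reach is the distance from the TCP to the fingertips, in mm); z points along the fingers, y is the direction in which the jaws open and shut (so a half turn about z gives the same grasp; the last joint's range is limited). The gripper opens to 85 mm and grips with 20 to 120 N. Pads are 22 mm wide; open, the fingers measure 114 mm over their backs; the gripper's body (76 mm by 85 mm) begins 54 mm behind the grasp point. The pads swing forward as they close: fully open they stand 13 mm farther back than shut.
Start: joints at [1.008, 0.207, 1.542, -0, 1.393, -0.15], TCP at [230.159, 526.929, 239.282] pointing down, gripper open.
Joint ranges: [-2.73, 2.73], [-0.86, 2.22], [0.23, 2.46], [-1.11, 4.25], [0.08, 2.63], [-2.82, 2.82]. Speed limits (rad/s): [2.79, 2.79, 3.14, 3.14, 3.14, 3.14].

## Interface

Orientations are given as a 3x3 rotation matrix whose columns are the frame's x, y, z axes.
In Python, from cell import state, read_camera, camera_model, job_done, tip_reach gives the robot as it stands. The module is installed in compiled form; this text tells all that it offers.
- The arm moves only by the tool step_arm, never from a script. Its argument "targets" is a list of rows, each a list of 3 entries, a list of its own where there are three numbers: the shift along the tool's x, y, z in cm, then the turn about the tool's z in degrees, then the closure, from -1 (fully open) to 1 (shut). In form: [[[tx, ty, tz], spin, grip], ...]. A call has 1 to 10 rows; each row shifts and turns the commanded pose from where the row before left it, along the tool's axes as they then stand; what a row does not reach is not made up. A row lasts 1/8 s, in which the tool goes at most 62.5 mm and 10.7 degrees, less where a joint would pass 70% of its speed; a pose out of reach is approached as far as the arm can. A call with a gripper value outside its range is refused whole. The fingers move at their own pace and stop on an object; the grip force is fixed at half the most. Time passes only in rows, so rows that do not move let the fingers close. It gives the time, the measured TCP pose, the force and the opening at its end, in the units of the state.
- state(): the state, without advancing time (a new reading comes with each control period).
- read_camera(name): name is "scene" or "top" or "wrist"; returns the picture (420x560x3 uint8, red, green, blue); there is no depth.
- camera_model(name): a dict with "K" (3x3 intrinsics, pixels), "xyz" and "rotation" of the camera in the world. Camera axes: x right, y up, looking along -z (the intrinsics and any distortion apply to the point x, -y, -z); pixel columns grow to the right and rows downward; lengths in mm; the calibration is good to about 2 mm. A picture is of the moment at which its call begins: read the wrist's pose just before it. camera_model takes no time and is no camera call; for the wrist camera it gives the pose at the moment of the call.
- job_done(): hands the job in, once; it reports no verdict.
The state is a dict: "time": time; "joint_positions": joint angles; "qd": joint speeds; "joint_efforts": joint torques, N m; "position": TCP position; "orientation": TCP orientation; "force": force on the tool from outside, world axes, zero at the start; "ft_torque": the same for the moment, N m; "width": opening from 0.0 (shut) to 1.0 (fully open).
Only numpy, scipy, OpenCV 4.12 (cv2) and the standard library are available. Lean on these libraries where they do the work, as an engineer would, in place of code of your own. Each camera call takes 0.05 s, during which the arm holds its last target.

## Task

Take the honey dipper out of its wooden stand and lower it, grooved head first, into the white tea mug so that it leans on the rim on the side opposite the mug's handle, leaving the handle free. Lower it in rather than dropping it, leave the mug standing where it is, and leave the muddler and the blue cup alone.

Things in the scene. Friction and masses are not known exactly. Their poses are not given: they have to be found in the camera images.
- dipper: Light wooden honey dipper, 190 mm long, about 50 g, the taller, thinner tool in the stand, upright and loose, head down: grooved head 26 mm in diameter and 48 mm long with a flat foot 18 mm across, above it a round stick 12 mm in diameter. Origin: centre of the foot; z runs along the stick to the top. Its foot starts 10 mm above the worktop, in either of the stand's two wells.
- dipper_top (a point): Centre of the top end of the dipper's stick, 190 mm above its foot. The fixed dark wooden stand is 60 x 140 mm and 40 mm high, with two round wells 31 mm in diameter, 30 mm deep, 80 mm apart along its length; its place and turn vary.
- mug: White tea mug, leaf pattern, the only vessel here with a handle; loose, about 0.27 kg, 96 mm high. Origin on its underside, z up. The bowl's axis is at x = 0, y = +14.5 mm; the handle points along -y, to y = -58 mm; the rim opposite the handle lies along +y. Bowl: outside radius 44 mm at the rim; inside about 39 mm at the rim, 30 mm at the floor, which is 7 mm above the underside.
- muddler: Short smooth wooden muddler, 100 mm long, 26 mm thick below and about 20 mm above, standing in the stand's other well; origin at the centre of its foot. To be left alone.
- cup: Low blue cup without a handle, 64 mm across and 62 mm high, standing near the mug; origin at the centre of its underside. To be left alone.

How it is judged:
By the outcome, as a careful person would: the job done as asked, in the order asked, and still so for the second after the job is handed in, with the robot touching nothing.
It also fails if it takes over 32 s, if anything falls off the work surface, if the arm or the gripper's body presses on something with over 40 N, if the wrist force passes 120 N, or if a joint passes its speed limit or range.

## Working session

There is one attempt and no reset: what is moved stays moved. The work goes in short steps, Python scripts to look and compute and a tool call to move; the robot and the scene stay as the last step left them, time stands still between calls to the robot, and variables do not carry over. Pictures are saved under pics/ and viewed, and the job is handed in when it is done.

Besides the shell and the picture viewer there is one more tool, called after "Emit:" as name(argument=value, ...) on one line, values as JSON. step_arm: Moves the arm, as the interface text tells. Its arguments: {"type":"object","properties":{"targets":{"type":"array","items":{"type":"array"}}},"required":["targets"]}

```bash
mkdir -p pics; python3 - <<'E'
from cell import *
import cv2
s=state();print({k:s[k] for k in("time","position","orientation","width")},tip_reach if not callable(tip_reach) else tip_reach())
for n in("scene","top"):
    im=read_camera(n);cv2.imwrite(f"pics/{n}0.png",im[:,:,::-1]);m=camera_model(n);print(n,m)
E
```

```text
{'time': 0.0, 'position': array([229.75576536, 526.27555566, 238.0885561 ]), 'orientation': array([[-9.16397638e-01,  4.00267231e-01, -1.23011009e-03],
       [ 4.00268993e-01,  9.16395471e-01, -2.01835677e-03],
       [ 3.19385244e-04, -2.34199230e-03, -9.99997207e-01]]), 'width': 0.9983225598866636} 8.0
scene {'K': array([[472.58979564,   0.        , 281.7665405 ],
       [  0.        , 472.58979564, 202.43255448],
       [  0.        ,   0.        ,   1.        ]]), 'xyz': array([-143.02195914, -560.88800674,  571.5144576 ]), 'rotation': array([[ 0.63605383,  0.34576077, -0.6898442 ],
       [-0.77162583,  0.27874785, -0.57174576],
       [-0.00539467,  0.89596268,  0.44409658]])}
top {'K': array([[522.08711157,   0.        , 281.42735637],
       [  0.        , 522.08711157, 207.66745283],
       [  0.        ,   0.        ,   1.        ]]), 'xyz': array([ 308.92658774,  -20.65813036, 1314.61393206]), 'rotation': array([[-0.02144703,  0.98552329, -0.1681781 ],
       [-0.99974805, -0.02225538, -0.0029229 ],
       [-0.00662346,  0.16807304,  0.98575229]])}
```

View pics/scene0.png

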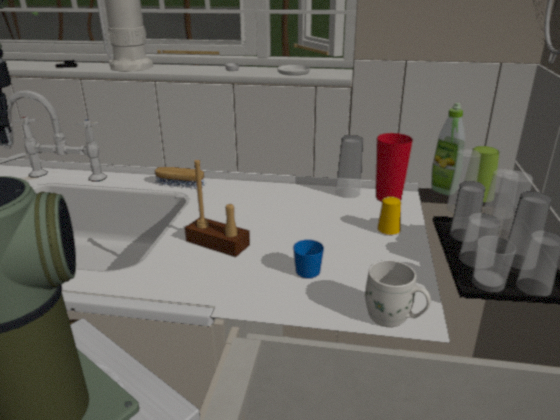

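View pics/top0.png

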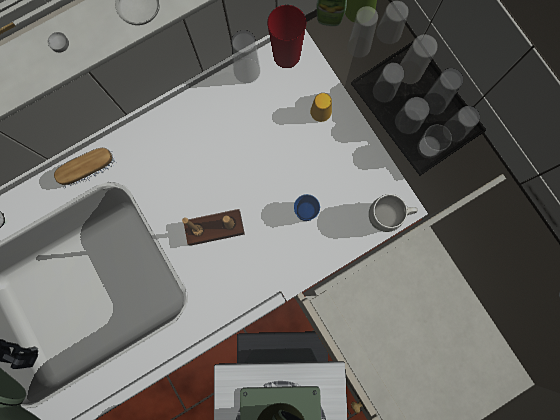

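The scene view shows the stand at about (217,236) with the dipper in its left well (top near (198,163)) and the muddler on the right. The mug is at (390,293) with its handle to the right, and the cup is at (308,259). In the top view the stand is at (214,227), the cup at (307,208) and the mug at (389,212). I'll zoom in and measure.

```bash
cat > h.py <<'E'
import numpy as np,cv2
from cell import *
def ray(m,u,v):
    d=np.array([(u-m['K'][0,2])/m['K'][0,0],-(v-m['K'][1,2])/m['K'][1,1],-1.])
    return m['xyz'],m['rotation']@d
def onz(n,u,v,z,m=None):
    o,d=ray(m or camera_model(n),u,v);return o+d*(z-o[2])/d[2]
def proj(n,p,m=None):
    m=m or camera_model(n);c=m['rotation'].T@(np.array(p,float)-m['xyz']);return np.array([m['K'][0,2]-m['K'][0,0]*c[0]/c[2],m['K'][1,2]+m['K'][1,1]*c[1]/c[2]])
def tri(a,b):
    A=[];B=[]
    for o,d in(a,b):
        d=d/np.linalg.norm(d);P=np.eye(3)-np.outer(d,d);A.append(P);B.append(P@o)
    x=np.linalg.lstsq(np.vstack(A),np.hstack(B),rcond=None)[0]
    return x,[np.linalg.norm(A[i]@x-B[i]) for i in(0,1)]
E
python3 - <<'E'
import cv2,numpy as np
t=cv2.imread('pics/top0.png');s=cv2.imread('pics/scene0.png')
a=cv2.resize(t[195:255,170:260],None,fx=6,fy=6,interpolation=cv2.INTER_CUBIC)
b=cv2.resize(t[185:245,350:430],None,fx=6,fy=6,interpolation=cv2.INTER_CUBIC)
c=cv2.resize(s[150:260,175:260],None,fx=5,fy=5,interpolation=cv2.INTER_CUBIC)
d=cv2.resize(s[250:330,350:440],None,fx=5,fy=5,interpolation=cv2.INTER_CUBIC)
def cat(x,y):
    h=max(x.shape[0],y.shape[0]);f=lambda q:cv2.copyMakeBorder(q,0,h-q.shape[0],0,0,0);return np.hstack([f(x),f(y)])
cv2.imwrite('pics/z1.png',cv2.resize(cat(a,b),(0,0),fx=.75,fy=.75));cv2.imwrite('pics/z2.png',cv2.resize(cat(c,d),(0,0),fx=.9,fy=.9))
E
```

```text
(no output)
```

View pics/z1.png

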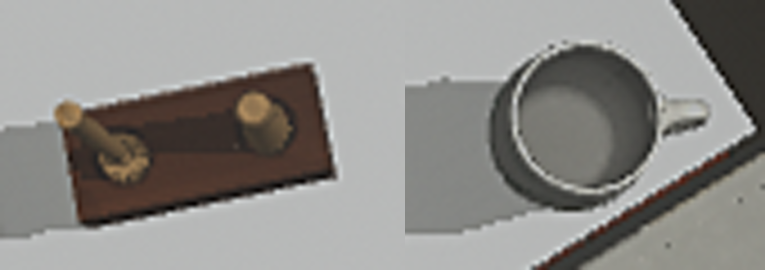

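View pics/z2.png

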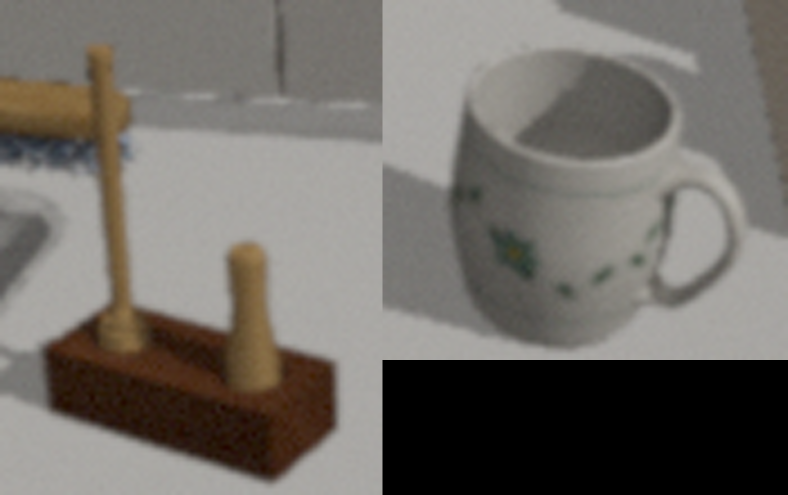

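```bash
python3 - <<'E'
from h import *
np.set_printoptions(precision=1,suppress=True)
print('dtop top',onz('top',185.1,220.1,200),'scene',onz('scene',197.4,161.2,200))
print('tri',tri(ray(camera_model('top'),185.1,220.1),ray(camera_model('scene'),197.4,161.2)))
print('head at z58: top',onz('top',170+125/4.5,195+158/4.5,50),'scene',onz('scene',175+122/4.5,150+325/4.5,52))
for p in[(313,63),(335,178),(82,224),(65,115)]:print('stand',onz('top',170+p[0]/4.5,195+p[1]/4.5,40))
print('muddler top',onz('top',170+254/4.5,195+108/4.5,110))
t=cv2.imread('pics/top0.png').astype(int)
# mug rim
for nm,p in dict(c=(587,117.5),l=(513,117.5),r=(661,117.5),u=(587,42),d=(587,193)).items():print('rim',nm,onz('top',350+(p[0]-405)/4.5,185+p[1]/4.5,96))
print('handle tip',[onz('top',350+(712-405)/4.5,185+112/4.5,z) for z in(50,65,80)])
hsv=cv2.cvtColor(t.astype(np.uint8),cv2.COLOR_BGR2HSV);m=cv2.inRange(hsv,(95,120,40),(125,255,255));ys,xs=np.nonzero(m[180:240,280:340]);print('cup',onz('top',xs.mean()+280,ys.mean()+180,45))
# scene: rim
S=lambda x,y:(350+(x-382)/4.5,250+y/4.5)
for q in[(465,95),(682,115),(572,50),(578,163)]:print('rim sc',onz('scene',*S(*q),96))
print('h sc',[onz('scene',*S(745,225),z) for z in(40,50,60)])
E
```

```text
dtop top [476.6 191.2 200. ] scene [474.3 186.1 200. ]
tri (array([477.5, 191.2, 197.7]), [np.float64(0.7778414248758585), np.float64(0.7778414248757284)])
head at z58: top [473.7 188.5  50. ] scene [471. 185.  52.]
stand [525.4  86.9  40. ]
stand [461.5  75.4  40. ]
stand [439.3 213.4  40. ]
stand [499.5 223.2  40. ]
muddler top [490.5 111.8 110. ]
rim c [ 502.8 -274.3   96. ]
rim l [ 503.6 -235.5   96. ]
rim r [ 501.9 -313.1   96. ]
rim u [ 543.1 -276.6   96. ]
rim d [ 462.9 -272.    96. ]
handle tip [array([ 511.6, -352. ,   50. ]), array([ 509.2, -348.1,   65. ]), array([ 506.8, -344.2,   80. ])]
cup [520.3 -73.7  45. ]
rim sc [ 482.1 -238.8   96. ]
rim sc [ 522.6 -309.9   96. ]
rim sc [ 536.6 -256.1   96. ]
rim sc [ 470.  -293.5   96. ]
h sc [array([ 547. , -332.5,   40. ]), array([ 534. , -336.8,   50. ]), array([ 521. , -341.1,   60. ])]
```

Both views agree. The dipper is upright at about (475,189) with its top near z = 200, and the muddler is at (489,110). The mug's bowl axis is at (503,-274) with the handle towards -y, and the cup is at (520,-74). The tool only points down, so I'll set the jaws along the mug's y axis. After lowering the dipper I can tip it onto the rim inside partly open jaws.

Emit:
step_arm(targets=[[[0,0,0],-9,-1],[[0,0,0],-9,-1],[[0,0,0],-9,-1],[[-3,-4.67,0],0,-1],[[-3,-4.67,0],0,-1],[[-3,-4.67,0],0,-1],[[-3,-4.67,0],0,-1],[[-3,-4.67,0],0,-1],[[-3,-4.67,0],0,-1]])

```text
time: 1.23
position: [427.0, 256.3, 238.9]
orientation: [[-0.998, -0.059, -0.0], [-0.059, 0.998, -0.0], [0.0, -0.0, -1.0]]
force: [0.2, 1.0, 0.7]
width: 0.997
```

Emit:
step_arm(targets=[[[-2.3,-3.5,0],0,-1],[[-2.2,-3.5,0],0,-1],[[0,0,0],0,-1],[[0,0,0],0,-1]])

```text
time: 1.72
position: [475.0, 190.8, 238.7]
orientation: [[-0.998, -0.059, -0.001], [-0.059, 0.998, 0.0], [0.001, 0.0, -1.0]]
force: [0.2, 0.6, -0.0]
width: 1.0
```

```bash
python3 - <<'E'
from h import *
np.set_printoptions(precision=1,suppress=True)
s=state();print(s['time'],s['position'])
m=camera_model('wrist');im=read_camera('wrist');cv2.imwrite('pics/w1.png',im[:,:,::-1])
for p in([476,190,200],[474,189,60],[489,110,110]):print(proj('wrist',p,m))
t=read_camera('top');cv2.imwrite('pics/t1.png',t[:,:,::-1])
E
```

```text
1.725 [475.  190.8 238.7]
[278.9 244.1]
[279.  187.8]
[179.7 213. ]
```

View pics/w1.png

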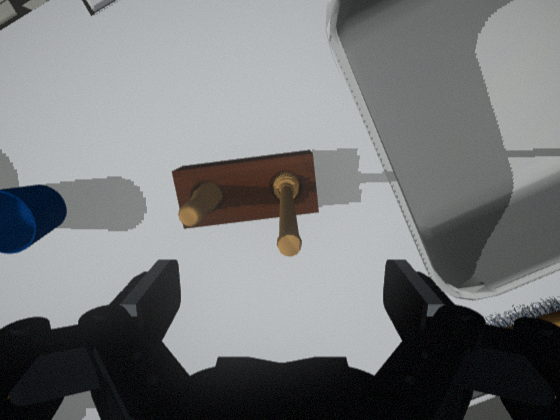

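The wrist view shows the dipper top at (289,244), roughly midway between the fingers (midline about 284) and a few mm towards +y. The row agrees with the prediction. I'll shift 3 mm and descend.

Emit:
step_arm(targets=[[[0,0.3,1.5],0,-1],[[0,0,2],0,-1],[[0,0,2],0,-1],[[0,0,2],0,-1],[[0,0,1],0,-1],[[0,0,0],0,-1]])

```text
time: 2.58
position: [474.3, 194.0, 153.1]
orientation: [[-0.998, -0.06, -0.002], [-0.06, 0.998, -0.0], [0.002, -0.0, -1.0]]
force: [-0.2, -0.4, -0.1]
width: 1.001
```

```bash
python3 - <<'E'
from h import *
m=camera_model('wrist');im=read_camera('wrist');cv2.imwrite('pics/w2.png',im[:,:,::-1])
E
```

```text
(no output)
```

View pics/w2.png

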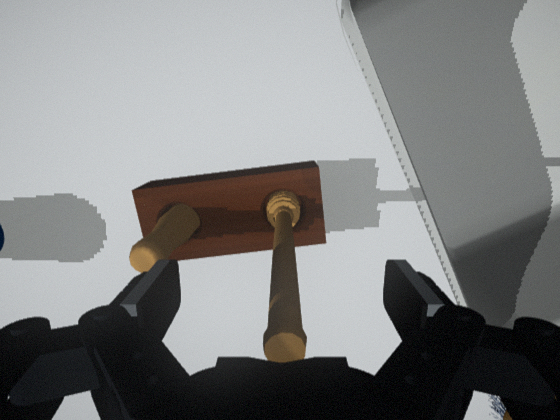

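The stick is centred between the fingers (285 against a midline of 284), and the muddler stays below and clear of the fingertips. Closing.

Emit:
step_arm(targets=[[[0,0,0],0,1],[[0,0,0],0,1],[[0,0,0],0,1],[[0,0,0],0,1],[[0,0,0],0,1],[[0,0,0],0,1]])

```text
time: 3.38
position: [475.7, 193.8, 154.6]
orientation: [[-0.998, -0.059, 0.001], [-0.059, 0.998, 0.0], [-0.001, 0.0, -1.0]]
force: [-0.0, 0.1, 2.2]
width: 0.122
```

Emit:
step_arm(targets=[[[0,0,-0.5],0,1],[[0,0,-1.5],0,1],[[0,0,-2],0,1],[[0,0,-2.5],0,1],[[0,0,-2.5],0,1],[[0,0,-2.5],0,1],[[0,0,-2],0,1],[[0,0,-0.5],0,1],[[0,0,0],0,1]])

```text
time: 4.5
position: [475.4, 193.7, 294.6]
orientation: [[-0.998, -0.059, 0.001], [-0.059, 0.998, 0.0], [-0.001, 0.0, -1.0]]
force: [0.1, -0.3, -0.7]
width: 0.122
```

```bash
python3 - <<'E'
from h import *
im=read_camera('scene');cv2.imwrite('pics/s2.png',im[:,:,::-1])
s=state();print(s['time'],s['position'],s['force'])
x,y,z=s['position']
for p in([x,y,z-144],[x,y,z-96],[x,y,z-8]):print(proj('scene',p))
E
```

```text
4.55 [474.98583129 193.60147313 293.76039686] [ 0.32049379 -0.62083316 -0.88448976]
[197.27866791 181.5757141 ]
[195.39980318 161.28741333]
[191.74392241 121.81059141]
```

View pics/s2.png

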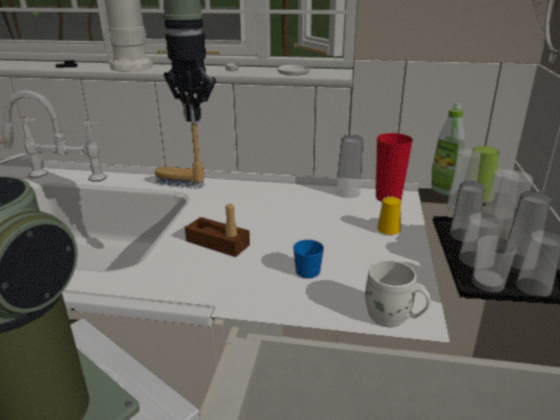

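The dipper is in the gripper and the muddler is undisturbed. The foot is near (197,182), matching the prediction. Moving over to the mug.

Emit:
step_arm(targets=[[[0,-2,0],0,1],[[0,-4,0],0,1],[[0,-6,0],0,1],[[0,-6,0],0,1],[[0,-6,0],0,1],[[0,-6,0],0,1],[[0,-6,0],0,1],[[0,-5,0],0,1],[[0,-3,0],0,1],[[0,-2,0],0,1]])

```text
time: 5.8
position: [502.0, -266.7, 292.7]
orientation: [[-0.998, -0.058, -0.002], [-0.058, 0.998, 0.002], [0.002, 0.002, -1.0]]
force: [0.3, -0.1, -0.0]
width: 0.123
```

Emit:
step_arm(targets=[[[0,-0.6,0],0,1],[[0,0,0],0,1],[[0,0,0],0,1]])

```text
time: 6.18
position: [503.2, -270.2, 294.3]
orientation: [[-0.998, -0.061, -0.0], [-0.061, 0.998, 0.0], [-0.0, 0.0, -1.0]]
force: [-0.0, -0.1, -0.9]
width: 0.125
```

```bash
python3 - <<'E'
from h import *
s=state();print(s['time'],s['position'],s['force'])
x,y,z=s['position']
for n in('wrist','top','scene'):
    m=camera_model(n);im=read_camera(n);cv2.imwrite(f'pics/{n}3.png',im[:,:,::-1])
    for p in([x,y,z-144],[503,-274,96]):print(n,proj(n,p,m))
im=np.hstack([cv2.resize(cv2.imread('pics/scene3.png')[160:330,330:450],None,fx=3,fy=3,interpolation=2),cv2.resize(cv2.imread('pics/top3.png')[150:263,340:440],None,fx=4.5,fy=4.51,interpolation=2)[:510]])
cv2.imwrite('pics/z3.png',im)
E
```

```text
6.175 [ 503.20967288 -270.24993411  294.33520211] [-0.03464144 -0.12994616 -0.93228051]
wrist [280.75468425 197.278641  ]
wrist [277.08607197 184.12257526]
top [393.43360915 207.07377197]
top [390.31445272 211.01808379]
scene [393.58102177 245.55314123]
scene [392.36379049 273.07712466]
```

View pics/wrist3.png

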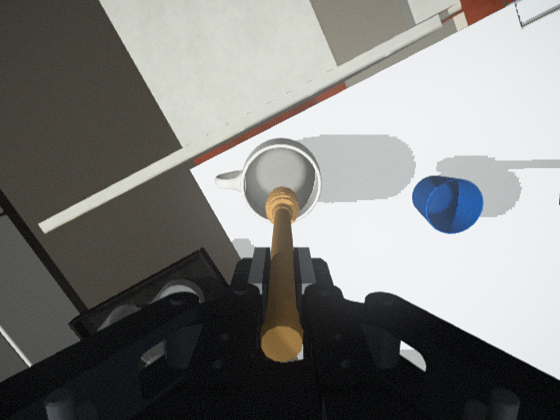

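View pics/z3.png

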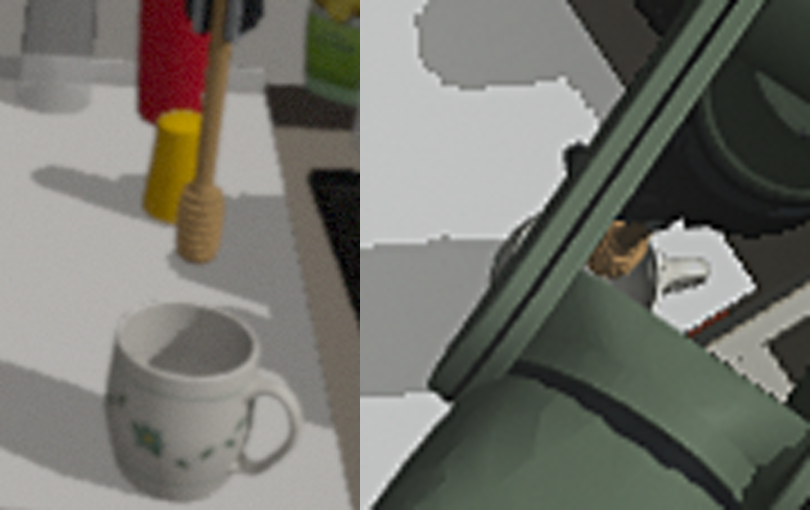

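In the wrist view the mug rim spans columns 243–321 and rows 138–222, with the handle tip at about (216,181). The dipper head at (283,203) is over the bowl. I'll measure the rim centre and handle direction more tightly before lowering.

```bash
python3 - <<'E'
from h import *
np.set_printoptions(precision=1,suppress=True)
m=camera_model('wrist')
for nm,p in dict(l=(243,180),r=(321,180),u=(282,138),c=(282,180),ell=(297,215)).items():print(nm,onz('wrist',*p,96,m))
T=(350+(712-405)/4.5,185+112/4.5);S=(350+(745-382)/4.5,250+225/4.5);W=(216,181)
rt,rs,rw=ray(camera_model('top'),*T),ray(camera_model('scene'),*S),ray(m,*W)
for a,b in((rt,rs),(rt,rw),(rs,rw)):print(tri(a,b))
im=cv2.imread('pics/wrist3.png')[120:260,200:340];cv2.imwrite('pics/z4.png',cv2.resize(im,None,fx=4,fy=4,interpolation=2))
E
```

```text
l [ 501.  -308.5   96. ]
r [ 496.3 -231.1   96. ]
u [ 457.8 -272.3   96. ]
c [ 498.7 -269.8   96. ]
ell [ 533.9 -252.3   96. ]
(array([ 507.9, -346. ,   70.5]), [np.float64(0.6636739345202167), np.float64(0.66367393451986)])
(array([ 496.1, -327.9,  139.5]), [np.float64(1.292451414219178), np.float64(1.2924514142187211)])
(array([ 510.7, -342.4,   66.7]), [np.float64(2.0617320247209436), np.float64(2.0617320247211994)])
```

View pics/z4.png

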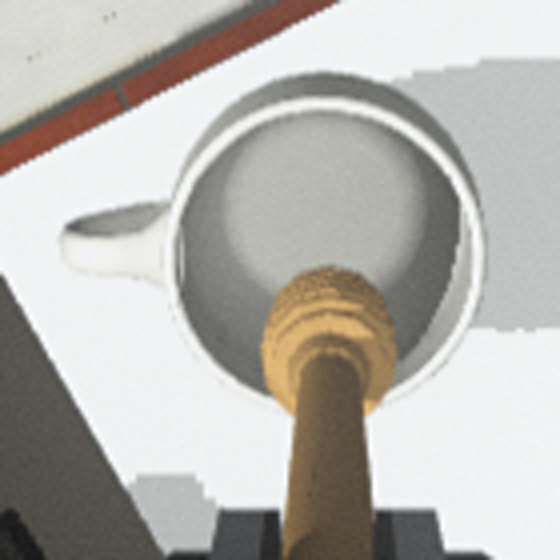

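The rim centre works out at about (503,-271), so the dipper is over the bowl axis within about 2 mm. The handle direction is within about 3° of tool -y. Lowering.

Emit:
step_arm(targets=[[[0,0,1],0,1],[[0,0,2],0,1],[[0,0,2],0,1],[[0,0,2],0,1],[[0,0,2],0,1],[[0,0,2],0,1],[[0,0,1.5],0,1],[[0,0,0.8],0,1],[[0,0,0],0,1],[[0,0,0],0,1]])

```text
time: 7.58
position: [503.6, -271.9, 162.1]
orientation: [[-0.998, -0.059, 0.001], [-0.059, 0.998, -0.001], [-0.001, -0.001, -1.0]]
force: [-0.1, -0.1, -0.8]
width: 0.119
```

```bash
python3 - <<'E'
from h import *
s=state();print(s['time'],s['position'],s['force'])
a=read_camera('scene')[:,:,::-1];b=read_camera('wrist')[:,:,::-1]
a=cv2.resize(a[190:330,330:450],None,fx=3.5,fy=3.5,interpolation=2);b=cv2.resize(b[130:270,200:300],None,fx=3.5,fy=3.5,interpolation=2)
cv2.imwrite('pics/z5.png',np.hstack([a,b]))
E
```

```text
7.575 [ 503.6057938  -271.86719637  162.12720389] [-0.12004576 -0.11569754 -0.76764215]
```

View pics/z5.png

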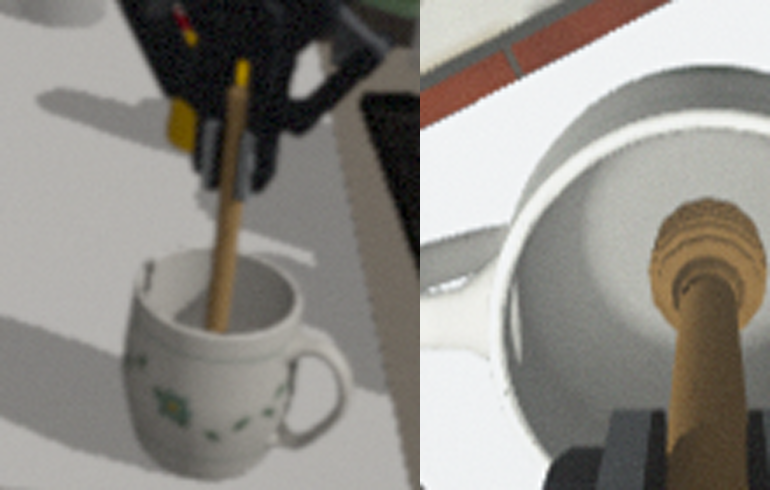

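The head is inside the bowl and clear of the walls. Creeping down to the floor.

Emit:
step_arm(targets=[[[0,0,0.4],0,1],[[0,0,0.3],0,1],[[0,0,0.2],0,1],[[0,0,0],0,1]])

```text
time: 8.18
position: [503.0, -271.4, 152.2]
orientation: [[-0.998, -0.059, -0.0], [-0.059, 0.998, 0.0], [0.0, 0.0, -1.0]]
force: [-0.4, -0.5, -0.3]
width: 0.121
```

Emit:
step_arm(targets=[[[0,0,0.1],0,1],[[0,0,0],0,1]])

```text
time: 8.43
position: [503.4, -271.6, 152.0]
orientation: [[-0.998, -0.059, 0.001], [-0.059, 0.998, -0.0], [-0.001, -0.0, -1.0]]
force: [-0.0, -0.3, 4.0]
width: 0.119
```

Emit:
step_arm(targets=[[[0,0,0.1],0,1],[[0,0,0],0,1]])

```text
time: 8.68
position: [503.8, -271.8, 152.0]
orientation: [[-0.998, -0.059, 0.002], [-0.059, 0.998, -0.001], [-0.002, -0.001, -1.0]]
force: [-1.6, 1.5, 8.2]
width: 0.123
```

Floor contact shows clearly (+4 N, then +8 N). I'll ease off 1 mm and open the jaws to about 28 mm so the stick stays caged.

Emit:
step_arm(targets=[[[0,0,-0.1],0,1],[[0,0,0],0,0.6],[[0,0,0],0,0.35],[[0,0,0],0,0.35],[[0,0,0],0,0.35]])

```text
time: 9.3
position: [503.0, -271.4, 151.0]
orientation: [[-0.998, -0.059, -0.0], [-0.059, 0.998, 0.0], [0.0, 0.0, -1.0]]
force: [0.4, 0.5, -0.2]
width: 0.325
```

```bash
cat > look.py <<'E'
from h import *
import sys
s=state();print(s['time'],s['position'],s['force'],s['width'])
a=read_camera('scene')[:,:,::-1];b=read_camera('wrist')[:,:,::-1]
a=cv2.resize(a[170:330,330:450],None,fx=3,fy=3,interpolation=2);b=cv2.resize(b[60:420,100:400],None,fx=1.334,fy=1.334,interpolation=2)[:480]
cv2.imwrite(f'pics/{sys.argv[1]}.png',np.hstack([a,b]))
E
python3 look.py z6
```

```text
9.3 [ 502.98733736 -271.39992109  151.02075201] [ 0.39311994  0.52001204 -0.15907092] 0.3253660632724719
```

View pics/z6.png

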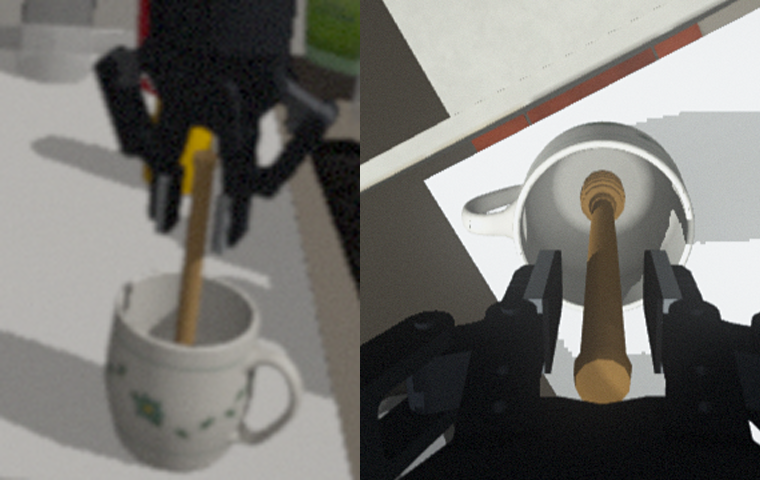

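The dipper stands free and upright between the opened pads. Now I'll push it slowly towards tool +y, away from the handle.

Emit:
step_arm(targets=[[[0,0.3,0],0,0.35],[[0,0.3,0],0,0.35],[[0,0.3,0],0,0.35],[[0,0.3,0],0,0.35],[[0,0.3,0],0,0.35],[[0,0.3,0],0,0.35],[[0,0.3,0],0,0.35],[[0,0.3,0],0,0.35]])

```text
time: 10.4
position: [501.6, -247.3, 151.3]
orientation: [[-0.998, -0.059, 0.0], [-0.059, 0.998, 0.0], [-0.0, 0.0, -1.0]]
force: [-0.3, 0.2, 0.5]
width: 0.323
```

```bash
python3 look.py z7
```

```text
10.4 [ 501.63079552 -247.30114271  151.28968826] [-0.27406105  0.16992542  0.46797009] 0.32297878748683584
```

View pics/z7.png

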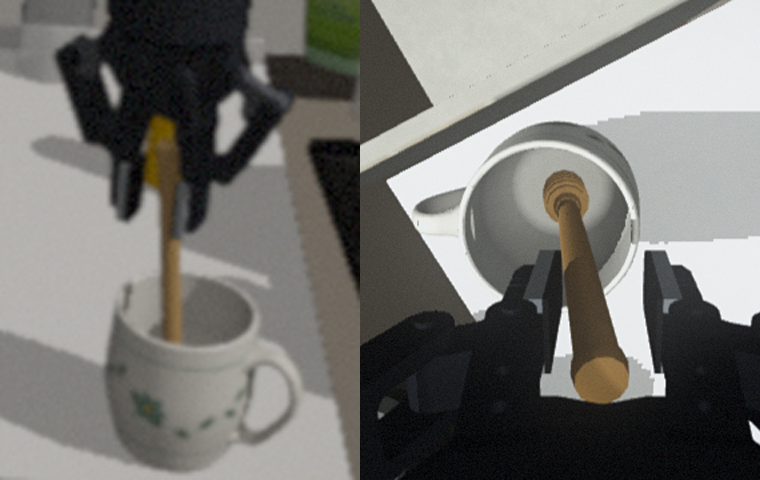

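It is tipping about its foot as intended and the mug hasn't moved. Continuing.

Emit:
step_arm(targets=[[[0,0.3,0],0,0.35],[[0,0.3,0],0,0.35],[[0,0.3,0],0,0.35],[[0,0.3,0],0,0.35],[[0,0.3,0],0,0.35],[[0,0.3,0],0,0.35]])

```text
time: 11.25
position: [500.6, -229.3, 151.3]
orientation: [[-0.998, -0.059, 0.0], [-0.059, 0.998, 0.0], [-0.0, 0.0, -1.0]]
force: [0.8, 0.7, -0.4]
width: 0.326
```

```bash
python3 look.py z8
```

```text
11.25 [ 500.57446337 -229.31488475  151.28472002] [ 0.7999613   0.71597045 -0.37887303] 0.32558785883081043
```

View pics/z8.png

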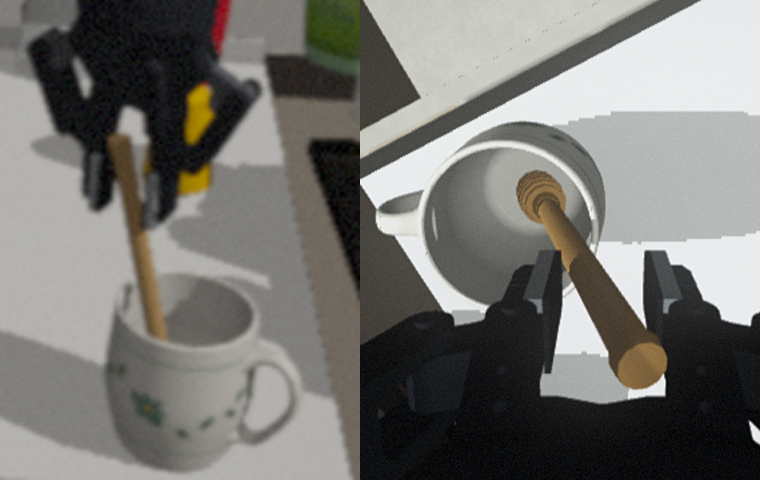

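The stick now leans about 16° and rests on the +y finger, with the mug still in place. I'll open the jaws gradually so the +y finger lowers it onto the rim.

Emit:
step_arm(targets=[[[0,0.1,0],0,0.3],[[0,0.1,0],0,0.25],[[0,0.1,0],0,0.2],[[0,0.1,0],0,0.15],[[0,0.1,0],0,0.1],[[0,0.1,0],0,0.05],[[0,0.1,0],0,0],[[0,0,0],0,0]])

```text
time: 12.35
position: [500.1, -222.5, 151.3]
orientation: [[-0.998, -0.06, -0.0], [-0.06, 0.998, 0.0], [0.0, 0.0, -1.0]]
force: [-0.1, 0.5, -0.9]
width: 0.5
```

```bash
python3 look.py z9
```

```text
12.35 [ 500.148542   -222.46456379  151.26820702] [-0.10026751  0.51864902 -0.8664475 ] 0.5001852820848569
```

View pics/z9.png

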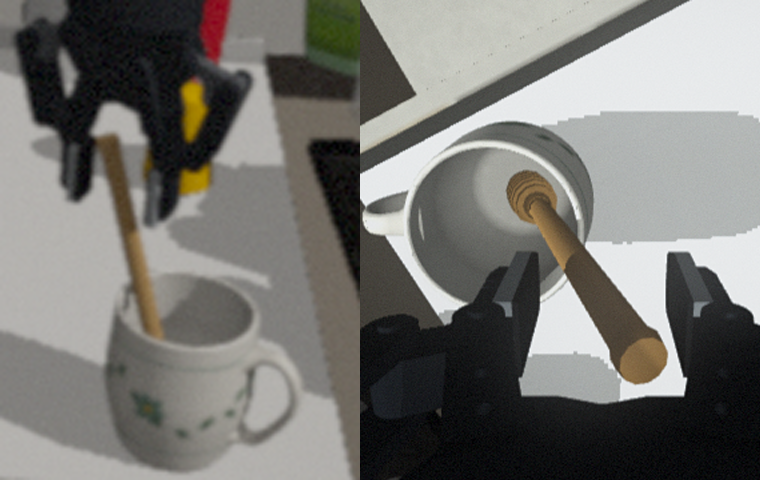

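The stick now clears both pads and appears to rest on the far-left rim. I'll open fully and lift straight up.

Emit:
step_arm(targets=[[[0,0,0],0,-0.5],[[0,0.5,0],0,-1],[[0,0.3,0],0,-1],[[0,0,0],0,-1],[[0,0,-1],0,-1],[[0,0,-2],0,-1],[[0,0,-3],0,-1],[[0,0,-4],0,-1],[[0,0,-2],0,-1],[[0,0,0],0,-1]])

```text
time: 13.7
position: [501.0, -215.5, 274.3]
orientation: [[-0.998, -0.059, 0.005], [-0.059, 0.998, -0.003], [-0.005, -0.004, -1.0]]
force: [-0.2, -0.9, -0.0]
width: 1.0
```

```bash
python3 look.py z10; python3 - <<'E'
import cv2
from cell import *
cv2.imwrite('pics/w10.png',read_camera('wrist')[:,:,::-1])
E
```

```text
13.7 [ 501.00743975 -215.47538995  274.34137529] [-0.2313312  -0.86380632 -0.03767055] 0.9997944278287378
```

View pics/z10.png

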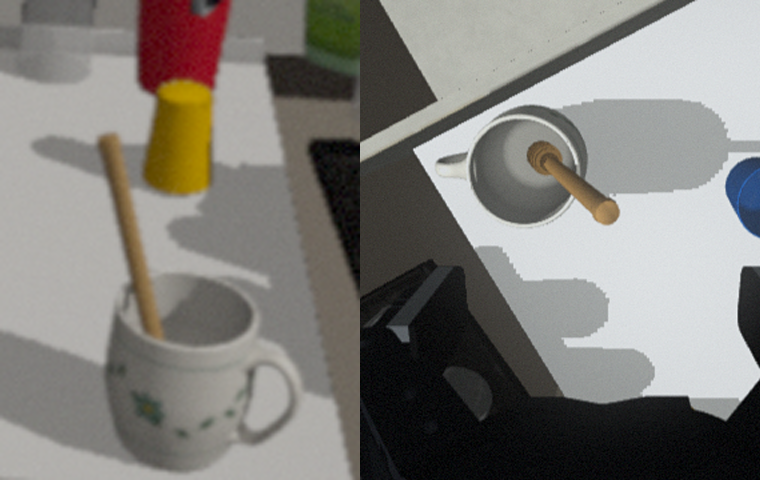

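View pics/w10.png

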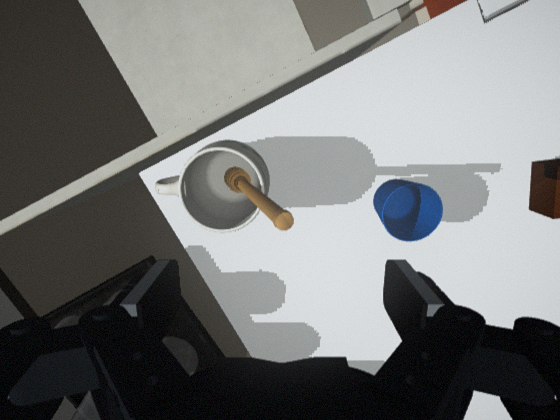

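The dipper leans on the rim opposite the handle: in the wrist view its top is at (283,220), the head at (235,180) and the handle at (165,187). I'll clear the arm and check lean direction and positions from the fixed cameras.

Emit:
step_arm(targets=[[[0,2,-1],0,-1],[[0,4,-1],0,-1],[[0,5,0],0,-1],[[0,6,0],0,-1],[[0,6,0],0,-1],[[0,5,0],0,-1],[[0,3,0],0,-1],[[0,1,0],0,-1],[[0,0,0],0,-1]])

```text
time: 14.98
position: [480.2, 105.2, 291.1]
orientation: [[-0.998, -0.061, -0.001], [-0.061, 0.998, -0.001], [0.001, -0.0, -1.0]]
force: [0.4, 1.0, -0.1]
width: 0.999
```

```bash
python3 - <<'E'
from h import *
for n in('top','scene'):cv2.imwrite(f'pics/{n}9.png',read_camera(n)[:,:,::-1])
t=cv2.imread('pics/top9.png');s=cv2.imread('pics/scene9.png')
a=cv2.resize(t[165:255,345:435],None,fx=4.4,fy=4.4,interpolation=2);b=cv2.resize(s[210:330,340:440],None,fx=3.3,fy=3.3,interpolation=2)
cv2.imwrite('pics/z11.png',np.hstack([a,b]))
for n in('top','scene'):
    d=cv2.absdiff(cv2.imread(f'pics/{n}9.png'),cv2.imread(f'pics/{n}0.png'))
    r=(slice(180,245),slice(280,430)) if n=='top' else (slice(240,330),slice(280,440))
    cv2.imwrite(f'pics/diff{n}.png',cv2.resize(d[r]*3,None,fx=4,fy=4))
E
```

```text
(no output)
```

View pics/z11.png

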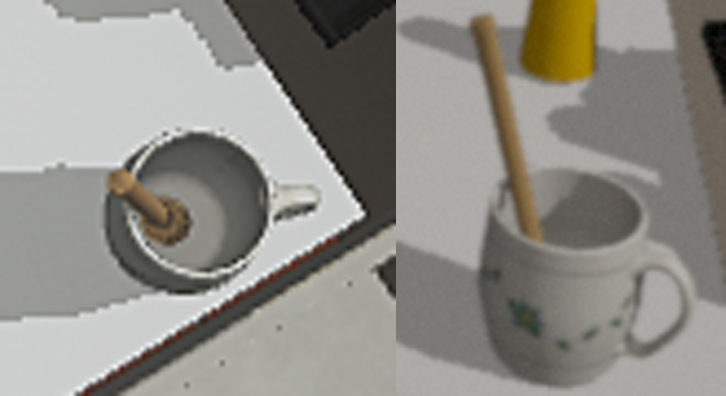

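View pics/diffscene.png

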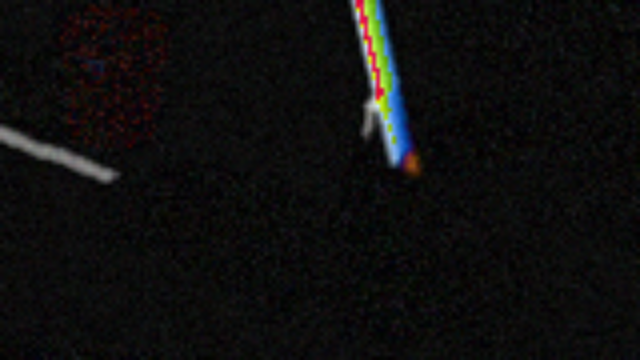

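View pics/scene9.png

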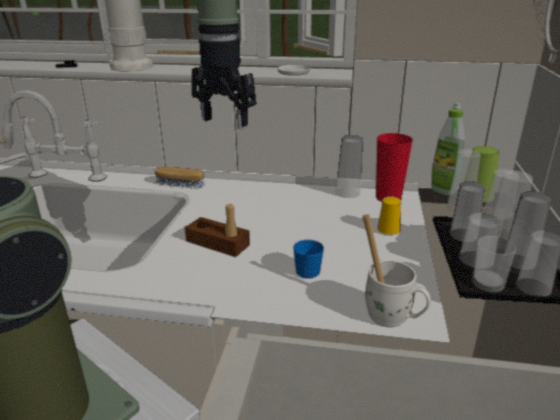

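```bash
python3 - <<'E'
from h import *
T=(345+121/4.4,165+182/4.4);S=(340+(485-396)/3.3,210+21/3.3)
p,r=tri(ray(camera_model('top'),*T),ray(camera_model('scene'),*S));print('top',p,r,p-np.array([503,-273,7]))
v=p-np.array([503,-273,7]);print('tilt',np.degrees(np.arccos(v[2]/190)),'dir',np.degrees(np.arctan2(v[1],v[0])))
E
```

```text
top [ 499.63750697 -216.80012703  189.68839185] [np.float64(0.6505245684277873), np.float64(0.6505245684275935)] [ -3.36249303  56.19987297 182.68839185]
tilt 15.946667186178134 dir 93.42398041398823
```

The mug and cup are unmoved (the difference image shows only the dipper and shadows), and the lean is towards 93°, straight opposite the handle. The 16–17° tilt is small enough that I want to confirm it touches the rim and not only the inner wall. I'll take a close wrist look.

```bash
python3 - <<'E'
from h import *
m=camera_model('wrist');s=state();print(m['xyz']-s['position'],m['K'][0],m['rotation'])
print(s['time'])
E
```

```text
[-66.73926115  -3.40969651 134.8967889 ] [340.34455857   0.         281.48622324] [[-5.90401304e-02 -9.63149809e-01 -2.62405617e-01]
 [ 9.98255543e-01 -5.70600323e-02 -1.51665131e-02]
 [-3.65248784e-04 -2.62843294e-01  9.64838468e-01]]
15.075
```

Emit:
step_arm(targets=[[[1,-2.6,0],0,-1],[[1,-5,0],0,-1],[[1,-6,0],0,-1],[[1.1,-6,0],0,-1],[[1,-6,0],0,-1],[[1,-5,1.6],0,-1],[[1,-3,3],0,-1],[[0,-1,3],0,-1],[[0,0,0],0,-1],[[0,0,0],0,-1]])

```text
time: 16.32
position: [430.5, -245.3, 216.3]
orientation: [[-0.998, -0.058, 0.001], [-0.058, 0.998, -0.001], [-0.001, -0.001, -1.0]]
force: [0.2, 0.6, 1.4]
width: 0.998
```

```bash
python3 - <<'E'
from h import *
s=state();print(s['time'],s['position']);m=camera_model('wrist');im=read_camera('wrist')[:,:,::-1];cv2.imwrite('pics/w12.png',im)
for p in([503,-272,96],[500,-217,190]):print(proj('wrist',p,m))
E
```

```text
16.325 [ 430.48159609 -245.32105427  216.30501065]
[243.71818984 286.78756324]
[323.5169284  368.56235374]
```

View pics/w12.png

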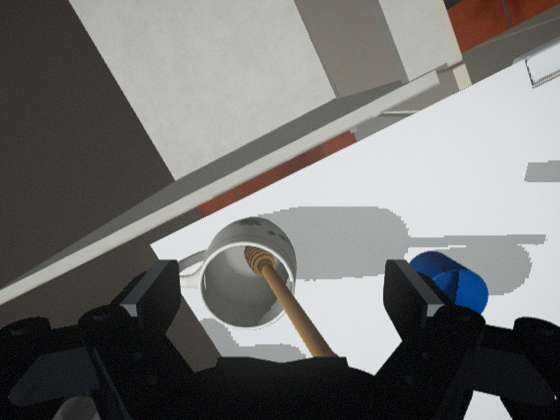

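```bash
python3 - <<'E'
import cv2
im=cv2.imread('pics/w12.png');cv2.imwrite('pics/z12.png',cv2.resize(im[210:350,190:340],None,fx=4,fy=4,interpolation=2))
E
```

```text
(no output)
```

View pics/z12.png

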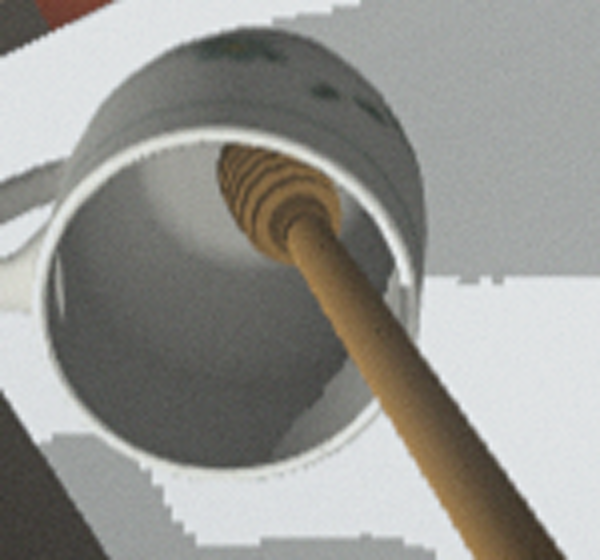

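```bash
python3 - <<'E'
from h import *
np.set_printoptions(precision=1,suppress=True)
# stick axis lines by colour mask, row-wise/col-wise centres
def axis(n,img,roi,m):
    h=cv2.cvtColor(img,cv2.COLOR_BGR2HSV);k=cv2.inRange(h,(8,70,60),(24,220,255));q=np.zeros_like(k);y0,y1,x0,x1=roi;q[y0:y1,x0:x1]=k[y0:y1,x0:x1]
    c=max(cv2.findContours(q,0,1)[0],key=cv2.contourArea);z=np.zeros_like(q);cv2.drawContours(z,[c],-1,255,-1)
    P=[(np.nonzero(z[y])[0].mean(),y) for y in range(y0+2,y1-2) if z[y].any()]
    w=[np.count_nonzero(z[y]) for y in range(y0,y1)]
    vx,vy,x,y=cv2.fitLine(np.float32(P),cv2.DIST_HUBER,0,.01,.01).ravel();print(n,'pt',x,y,'dir',vx,vy,'w',min(w),max(w))
    a=ray(m,x,y);b=ray(m,x+20*vx,y+20*vy);nn=np.cross(a[1],b[1]);return nn/np.linalg.norm(nn),m['xyz']
W=axis('wrist',cv2.imread('pics/w12.png'),(283,345,255,335),camera_model('wrist'))
S=axis('scene',cv2.imread('pics/scene9.png'),(222,272,355,390),camera_model('scene'))
T=axis('top',cv2.imread('pics/top9.png'),(205,213,368,385),camera_model('top'))
for A,B in((W,S),(S,T),(W,T)):
    for z in(7,96,190):
        N=np.array([A[0],B[0],[0,0,1]]);print(z,np.linalg.solve(N,[A[0]@A[1],B[0]@B[1],z]))
# rim in wrist: ellipse of outer rim from crop: extremes left 35,right 417; top 127,bottom 478
m=camera_model('wrist')
for p in((35,300),(417,300),(226,127),(226,478)):print('rim',onz('wrist',190+p[0]/4,210+p[1]/4,96,m))
E
```

```text
wrist pt 295.1625 314.0 dir 0.5475505 0.8367726 w 14 21
scene pt 372.65 245.6 dir 0.21988069 0.97552675 w 5 7
top pt 375.375 208.5 dir 0.87331426 0.48715726 w 6 10
7 [ 511.7 -268.6    7. ]
96 [ 522.1 -230.8   96. ]
190 [ 533.1 -190.9  190. ]
7 [ 520.  -262.4    7. ]
96 [ 509.  -240.5   96. ]
190 [ 497.3 -217.3  190. ]
7 [ 519.4 -263.4    7. ]
96 [ 509.9 -239.    96. ]
190 [ 499.7 -213.3  190. ]
rim [ 504.6 -309.4   96. ]
rim [ 499.8 -230.2   96. ]
rim [ 463.9 -271.    96. ]
rim [ 544.7 -268.4   96. ]
```

The stick axis at rim height is 31–33 mm from the bowl axis (two view pairs). Contact with the rim requires 39 − 6 ≈ 33 mm, so that agrees within the calibration. At 16° the stick meets the rim before the head meets the wall, which would happen only below about 13°. I'll retract and make a last check that nothing drifts.

Emit:
step_arm(targets=[[[0,0,-2],0,-1],[[0,0,-3],0,-1],[[0,3,-3],0,-1],[[0,5,0],0,-1],[[0,6,0],0,-1],[[0,6,0],0,-1],[[0,5,0],0,-1],[[0,3,0],0,-1],[[0,0,0],0,-1],[[0,0,0],0,-1]])

```text
time: 17.62
position: [414.1, 34.6, 296.4]
orientation: [[-0.998, -0.06, 0.002], [-0.06, 0.998, -0.001], [-0.002, -0.001, -1.0]]
force: [0.6, 0.6, 0.4]
width: 0.996
```

```bash
python3 - <<'E'
from h import *
s=state();print(s['time'],s['position'],abs(s['qd']).max() if hasattr(s['qd'],'max') else s['qd'])
im=read_camera('scene')[:,:,::-1]
d=cv2.absdiff(im,cv2.imread('pics/scene9.png'))[200:330,280:440];print('changed px',(d.max(2)>40).sum(),d.max())
cv2.imwrite('pics/z13.png',cv2.resize(im[150:330,180:440],None,fx=3,fy=3,interpolation=2))
E
```

```text
17.625 [414.11169391  34.59146319 296.39983518] 0.026665589135036992
changed px 0 24
```

View pics/z13.png

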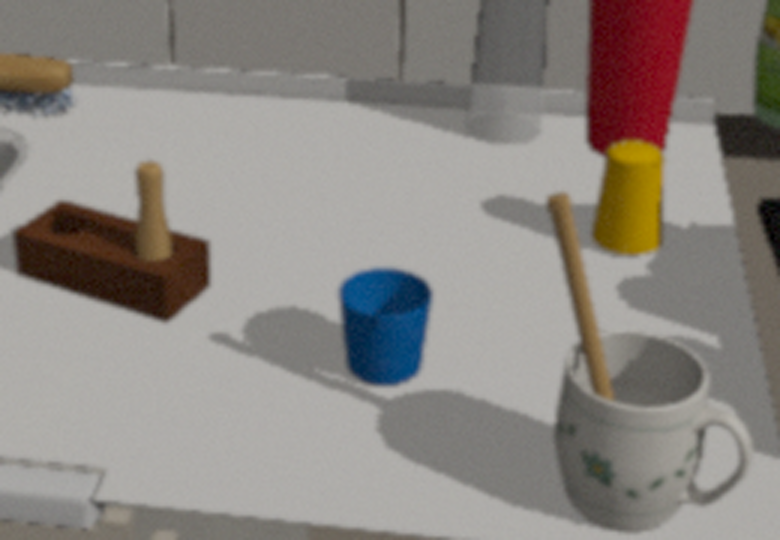

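The dipper has been still for over 2 s. The mug, cup and muddler are in place, the handle is free, and the robot is clear. Handing in.

```bash
python3 -c "
from cell import *
print(job_done(),state()['time'])"
```

```text
the job is handed in; nothing more can be done
the job is handed in; nothing more can be done
```

The honey dipper is in the white mug, grooved head down, leaning on the rim opposite the handle. I handed the job in at about 17.7 s.

**How it was done:** I gripped the dipper in its stand, lifted it clear and lowered it until the foot touched the mug floor (about 8 N). With the jaws partly open around the stick, I tipped it towards the side away from the handle. Opening them slowly let it come down onto the rim, and then I withdrew the arm.

**Last checks:**
- **Lean:** it tilts about 16° towards 93°, against roughly 94–97° for the line straight opposite the handle. The stick seems to cross the rim a little off that line, at about 80°.
- **Steadiness:** two scene pictures about 2.5 s apart showed no change around the mug.
- **Other objects:** the mug and blue cup match the first picture apart from the dipper and its shadow. The muddler still stands in its well, judged by eye.

**What was less certain:**
- **Rim contact:** I judged this by geometry, not by touch. At rim height the stick axis measured 31–33 mm from the bowl axis, where contact needs about 33 mm, and the shadow would also allow a small gap.
- **One disagreement:** the wrist and scene views together gave a clearly different stick position. I set that pair aside because the two views are nearly aligned.

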